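# Put the cover-glass box away in the interlocked slide cabinet

### The arm

A 7-joint arm with a two-finger parallel gripper is mounted at the origin on a cart in front of the work surface, level with it; the furniture and walls round the work are solid. World frame = base frame: x ahead of the robot, y to its left, z up, the work surface at z = 0. Lengths are in m, angles in rad, forces in N, time in s.
With the tool pointing down it reaches from about 0.425 to 0.875 m from the base axis. Payload 4.7 kg.
Tool frame: the origin (TCP) lies on the mounting face of the last link; the fingertips stand 182 mm ahead of it and the grasp point (between the pads) lies ahead of it (ctrl.grip_point_offset is the z of the grasp point in the tool frame, in m); z points along the fingers, y is the line along which they close (so a half turn about z gives the same grasp; the last joint's range is limited). The gripper opens to 87 mm and grips with 3 to 60 N. Pads are 19 mm wide; open, the fingers measure 117 mm over their backs; the gripper's body (75 mm by 190 mm) begins 51 mm behind the grasp point.
Start: joints at [1.163, 0.321, -0.07, 1.45, 0.023, 1.371, -0.057], TCP at [0.266, -0.593, 0.405] pointing down, gripper open.
Joint ranges: [-2.86, 2.86], [-0.3, 2.09], [-1.38, 1.24], [0.06, 2.45], [-1.56, 4.7], [0.09, 2.05], [-2.69, 2.69]. Speed limits (rad/s): [2.57, 2.57, 3.14, 3.14, 3.14, 3.14, 3.14].

### API

Orientations are given as a rotation vector (axis times angle).
In Python, from bench import ctrl gives the robot as it stands.
- The arm moves only by the shell command python3 -m inch [FORCE], which reads ROWS from standard input. ROWS is a JSON list of rows, 1 to 20 of them, each an object with the fields trans (a list: dx, dy, dz in a scale on which 1.0 is 80 cm), spin (a turn about the tool's z in fractions of the full range, 1 being pi rad), jaw (the opening from 0.0 (shut) to 1.0 (fully open)); a field left out counts as zero (the opening has to be given); each row is the pose to reach, as a shift and turn from the pose commanded when the command began, along the tool's axes at that moment; what a row does not reach only later rows make up. A row lasts 1/10 s, in which the tool goes at most 0.05 m and 0.15 rad, less where a joint would pass 70% of its speed; a pose out of reach is approached as far as the arm can. The fingers move at their own pace and stop on an object; FORCE is the grip in N (left out, the last holds). Time passes only in rows, so rows that do not move let the fingers close. It prints the time, the measured TCP pose, the force, the opening and the grip force at its end. Input that does not fit is refused with a message, and nothing moves.
- ctrl.get_state(): the state, without advancing time (a new reading comes with each control period).
- ctrl.get_image(name): name is "scene" or "top" or "wrist"; returns (picture, depth): 420x560x3 uint8, red, green, blue; 420x560 float32, m along the optical axis (not along the pixel's ray), 0 where there is no reading.
- ctrl.camera_model(name): a dict with "vertical_fov" (degrees; the focal length in pixels is half the picture's height over the tangent of half this angle, whatever the lens; pixels are square), "cx", "cy" (the principal point, pixels), "k1" (the pictures are not rectified: a ray, as slopes to the right and down, at radius r is drawn at 1 + k1 r^2 times it, then the intrinsics apply), "rvec" (rotation vector, rad) and "tvec" (3), from world to camera coordinates, as OpenCV has them; the wrist camera has in their place "hand_eye" (4x4, takes a point from camera to tool coordinates, whose origin is the TCP and whose axes are the flange's). Camera axes: x right, y down, z forward; pixel columns grow to the right and rows downward; lengths in m; the calibration is good to about 2 mm. A picture is of the moment at which its call begins: read the wrist's pose just before it. camera_model takes no time and is no camera call.
- ctrl.close_job(): hands the job in; it is judged then, once.
The state is a dict: "time": time; "joint_positions": joint angles; "qd": joint speeds; "joint_torque": joint torques, N m; "position": TCP position; "tool_rot": TCP orientation; "ft_force": force on the tool from outside, world axes, zero at the start; "torque": the same for the moment, N m; "grip_width": opening from 0.0 (shut) to 1.0 (fully open); "grip_force": force on a finger pad.
Only numpy, scipy, OpenCV 4.12 (cv2) and the standard library are available. Lean on these libraries where they do the work, as an engineer would, in place of code of your own. Each camera call takes 0.05 s, during which the arm holds its last target. There are 200 camera calls.

### The job

The two-drawer slide cabinet lets only one drawer open at a time, and its left drawer has been left open. Put the small cover-glass box away in the right drawer: shut the left drawer fully, open the right one wide, set the box down in it upright (do not drop it) and let go, then shut the right drawer fully with the box inside. Leave the eraser and the bottles standing where they are.

Things in the scene. Friction and masses are not known exactly. Their poses are not given: they have to be found in the camera images.
- cabinet: grey metal slide cabinet, 190 deep x 270 wide x 76 mm high, fixed. Origin: centre of its underside; x axis points from the drawer fronts to its back, y to the left drawer. Two drawers side by side; shut, their front faces are at x = -0.107, top edges 74 mm over the desk. Interlock: while one drawer is open the other stops after about 7 mm; with the first shut within 5 mm the other is free.
- left_drawer (a joint): opening of the left drawer in m: 0 shut, 0.125 fully open; it slides out along the cabinet's -x axis against about 1 N of friction and a little damping and stays where it is left. It starts open by 0.075 to 0.115. It is crossed by five thin dividers and is not for the box.
- right_drawer (a joint): opening of the right drawer in m: 0 shut (as it starts), 0.125 fully open; it slides like the left one.
- left_drawer_handle (a point): centre of the left drawer's handle, 52 mm above the desk: a horizontal round steel bar 10 mm thick, 70 mm long along the cabinet's y, its axis 40 mm before the drawer's front face: 35 mm free between bar and face, 60 mm between its two end legs. Moves with the drawer; axes as the cabinet's.
- right_drawer_handle (a point): centre of the right drawer's handle bar, the same as the left one's.
- right_drawer_in (a point): centre of the right drawer's inner floor, 14 mm above the desk; moves with the drawer, axes as the cabinet's. The plain white tray is 157 long (x) and 98 mm wide (y) inside, walls 46 mm high over the floor; front inner wall at x = -0.078, handle bar at x = -0.135. Opened to 0.115 it is uncovered from x = -0.078 to +0.03; the rest is under the cabinet's top.
- cover_box: small cover-glass box of pale blue card with a grey lid (the lid does not open), 28 (x) x 32 (y) x 15 mm high, about 20 g, lying flat on the desk at the right of the cabinet. Origin: centre of its underside, z up. It and the eraser may lie in either of two places, one nearer the robot and one farther.
- eraser: bystander: green and white eraser, 18 x 42 x 11 mm, lying on the desk to the right; leave it alone.
- dropper_bottle: bystander: small brown dropper bottle with a white cap, 27 mm across and 70 mm high, standing on the desk at the far right; leave it alone.
- stain_bottle: bystander: yellowish bottle with a white cap, 54 mm across and 130 mm high, standing on the desk left of the cabinet; leave it alone.
Things that resemble listed ones, but are neither listed nor needed, are in the scene too. There is more than one size of the cover_box; the one meant has the size given above.

How it is judged:
By the outcome, as a careful person would: the job done as asked, in the order asked, and still so for the second after the job is handed in, with the robot touching nothing.
It also fails if it takes over 67 s, if anything falls off the work surface, if the arm or the gripper's body presses on something with over 40 N, if the wrist force passes 120 N, or if a joint passes its speed limit or range.

## Working session

There is one attempt and no reset: what is moved stays moved. The work goes in short steps, Python scripts to look and compute and a shell command to move; the robot and the scene stay as the last step left them, time stands still between calls to the robot, and variables do not carry over. Pictures are saved under pics/ and viewed, at most 12 in all, crops included, and the job is handed in when it is done.

```bash
mkdir -p pics; ls; cat > h.py <<'E'
import numpy as np, cv2
from scipy.spatial.transform import Rotation as R
from bench import ctrl
def cam(name, st=None):
    m=ctrl.camera_model(name); f=210/np.tan(np.radians(m["vertical_fov"])/2)
    if "hand_eye" in m:
        T=np.eye(4); T[:3,:3]=R.from_rotvec(st["tool_rot"]).as_matrix(); T[:3,3]=st["position"]
        T=T@np.array(m["hand_eye"]); Rc,o=T[:3,:3],T[:3,3]
    else:
        Rw=R.from_rotvec(np.ravel(m["rvec"])).as_matrix(); Rc=Rw.T; o=-Rc@np.ravel(m["tvec"])
    return m,f,Rc,o
def ray(c,uv):
    m,f,Rc,o=c; d=(np.atleast_2d(uv).astype(float)-[m["cx"],m["cy"]])/f; s=d.copy()
    for _ in range(20): s=d/(1+m["k1"]*(s**2).sum(1,keepdims=True))
    return s,o
def plane(c,uv,z):
    s,o=ray(c,uv); w=np.c_[s,np.ones(len(s))]@c[2].T
    return o+w*((z-o[2])/w[:,2:3])
def depthpt(c,uv,dep):
    s,o=ray(c,uv); uv=np.atleast_2d(uv).astype(int)
    d=dep[uv[:,1],uv[:,0]]
    return o+(np.c_[s,np.ones(len(s))]*d[:,None])@c[2].T
def pix(c,P):
    m,f,Rc,o=c; q=(np.atleast_2d(P)-o)@Rc; s=q[:,:2]/q[:,2:]
    return s*(1+m["k1"]*(s**2).sum(1,keepdims=True))*f+[m["cx"],m["cy"]]
def tri(c1,uv1,c2,uv2):
    A=[];b=[]
    for c,uv in((c1,uv1),(c2,uv2)):
        s,o=ray(c,uv); w=c[2]@np.r_[s[0],1]; w/=np.linalg.norm(w); P=np.eye(3)-np.outer(w,w); A.append(P);b.append(P@o)
    return np.linalg.lstsq(np.vstack(A),np.hstack(b),rcond=None)[0]
def shot(name,tag):
    st=ctrl.get_state(); im,d=ctrl.get_image(name); cv2.imwrite(f"pics/{tag}.png",im[...,::-1]); np.save(f"pics/{tag}.npy",d)
    return cam(name,st),im,d,st
E
python3 - <<'E'
from h import *
st=ctrl.get_state(); print({k:np.round(v,3) for k,v in st.items()}, ctrl.grip_point_offset)
for n in("top","scene","wrist"):
    c,im,d,s=shot(n,n+"0"); print(n,c[0],np.round(c[3],3))
a=cv2.imread("pics/top0.png")
cv2.imwrite("pics/both0.png",np.hstack([cv2.resize(cv2.imread(f"pics/{n}0.png"),(400,300)) for n in("scene","wrist")]))
E
```

```text
pics
{'time': np.float64(0.0), 'joint_positions': array([ 1.163,  0.322, -0.07 ,  1.452,  0.023,  1.371, -0.057]), 'qd': array([ 0.001, -0.   , -0.   ,  0.   ,  0.002, -0.   ,  0.001]), 'joint_torque': array([-0.0000e+00, -4.9129e+01, -4.0400e-01, -3.1254e+01, -6.4000e-02,
        4.4000e-02,  0.0000e+00]), 'position': array([ 0.266, -0.593,  0.404]), 'tool_rot': array([-3.07e+00, -6.57e-01,  1.00e-03]), 'ft_force': array([0.83 , 0.169, 0.611]), 'torque': array([0.023, 0.003, 0.004]), 'grip_force': np.float64(0.0), 'grip_width': np.float64(0.998)} 0.1635
top {'vertical_fov': 48.61111773584375, 'cx': 278.5339826796578, 'cy': 204.69966960412097, 'k1': -0.030495723038666083, 'rvec': array([ 2.12203186, -2.12587872,  0.16676676]), 'tvec': array([0.03413036, 0.5648211 , 1.05632717])} [0.375 0.016 1.138]
scene {'vertical_fov': 54.23155403698537, 'cx': 277.4972059567997, 'cy': 209.3179884188137, 'k1': -0.06806164433005843, 'rvec': array([ 1.91224666, -1.11675204,  0.5848064 ]), 'tvec': array([-0.27103743,  0.31576675,  0.59466499])} [-0.141 -0.402  0.588]
wrist {'vertical_fov': 65.55655421783857, 'cx': 274.7959270298996, 'cy': 208.29175264748267, 'k1': 0.008158832850582614, 'hand_eye': array([[-1.05352009e-03, -9.65238484e-01, -2.61368626e-01,
         7.02643493e-02],
       [ 9.99999348e-01, -9.01596402e-04, -7.01170090e-04,
        -2.96106961e-04],
       [ 4.41147342e-04, -2.61369194e-01,  9.65238804e-01,
         2.01082301e-02],
       [ 0.00000000e+00,  0.00000000e+00,  0.00000000e+00,
         1.00000000e+00]])} [ 0.33  -0.564  0.384]
```

View pics/top0.png

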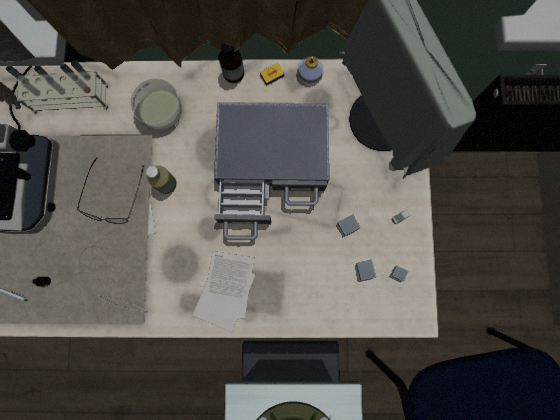

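View pics/scene0.png

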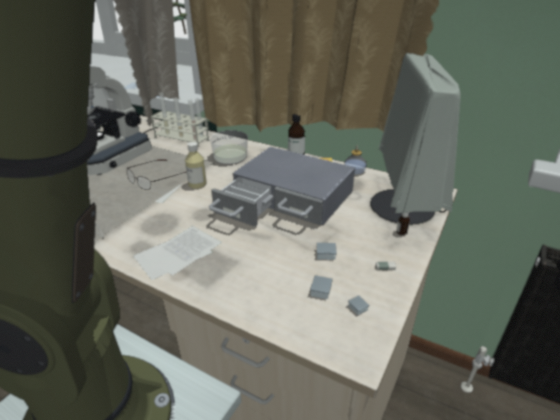

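The top view shows the cabinet at about (271,143), with the left drawer open and its handle at (240,232). The right handle is at (301,198). Three box-like items sit at (348,225), (366,270) and (399,273), the eraser is at (401,216), and the dropper bottle is near (400,165). The scene view shows the same three boxes at (326,250), (320,287) and (358,305). Next I'll measure them.

```bash
python3 - <<'E'
from h import *
ct=cam("top"); im=cv2.imread("pics/top0.png"); d=np.load("pics/top0.npy")
hsv=cv2.cvtColor(im,cv2.COLOR_BGR2HSV)
m=((hsv[...,0]>85)&(hsv[...,0]<130)&(hsv[...,1]>25)).astype(np.uint8)
for nm,(u,v) in dict(A=(348,225),B=(366,270),C=(399,273),E=(401,216)).items():
    print(nm,hsv[v,u],im[v,u], "depth pt",np.round(depthpt(ct,[u,v],d),4), "desk near", np.round(depthpt(ct,[u+18,v+14],d)[0],4))
    w=np.zeros_like(m); w[v-17:v+18,u-16:u+17]=m[v-17:v+18,u-16:u+17]
    cs,_=cv2.findContours(w,cv2.RETR_EXTERNAL,cv2.CHAIN_APPROX_NONE)
    if not cs: continue
    k=max(cs,key=cv2.contourArea); p=plane(ct,k[:,0,:],0.015)[:,:2].astype(np.float32)
    r=cv2.minAreaRect(p*1000); print("  px",k[:,0].mean(0),np.round(r[0],1),np.round(r[1],1),round(r[2],1))
c=np.array(cv2.resize(im[190:300,320:430],(560,560),interpolation=cv2.INTER_CUBIC))
cv2.imwrite("pics/crop1.png",cv2.convertScaleAbs(c,alpha=1.4,beta=10))
# cabinet: depth points of top surface
uv=np.stack(np.meshgrid(np.arange(200,345),np.arange(90,250)),-1).reshape(-1,2)
P=depthpt(ct,uv,d); s=(P[:,2]>.069)&(P[:,2]<.084)&(d[uv[:,1],uv[:,0]]>0)
w=np.zeros(d.shape,np.uint8); w[uv[s,1],uv[s,0]]=1
w=cv2.morphologyEx(w,cv2.MORPH_OPEN,np.ones((25,25),np.uint8))
cs,_=cv2.findContours(w,cv2.RETR_EXTERNAL,cv2.CHAIN_APPROX_NONE);k=max(cs,key=cv2.contourArea)
print("cab z",np.median(P[s,2]))
p=plane(ct,k[:,0],.076)[:,:2].astype(np.float32); print("cab",cv2.minAreaRect(p*1000))
for u,v in((240,232),(301,198),(239,237),(228,232),(252,232)): print((u,v),np.round(depthpt(ct,[u,v],d),4),np.round(plane(ct,[u,v],.055),4))
E
```

```text
A [102  37 117] [117 110 100] depth pt [[ 0.5195 -0.1343  0.0208]] desk near [ 0.4873 -0.18    0.0015]
  px [348.56363636 224.67272727] [ 520.7 -136.1] [34.7 43.3] 26.4
B [101  38 113] [113 107  96] depth pt [[ 0.4115 -0.1744  0.0208]] desk near [ 0.3786 -0.2207 -0.0022]
  px [365.62711864 270.08474576] [ 411.8 -174. ] [40.8 37.1] 13.2
C [101  39 111] [111 105  94] depth pt [[ 0.4045 -0.2545  0.0126]] desk near [ 0.3712 -0.2995 -0.    ]
  px [399.         273.02631579] [ 404.4 -254. ] [29.7 25.9] 63.0
E [73 39 92] [84 92 78] depth pt [[ 0.5423 -0.2654  0.0124]] desk near [ 0.509  -0.3106  0.0018]
cab z 0.07601060318641206
cab ((712.9228515625, 60.05604934692383), (185.3250274658203, 183.52146911621094), 89.35807037353516)
(240, 232) [[ 0.5057  0.129  -0.0016]] [[0.4992 0.1234 0.055 ]]
(301, 198) [[ 5.902e-01 -2.200e-02 -1.000e-04]] [[ 0.5798 -0.0202  0.055 ]]
(239, 237) [[0.4871 0.1253 0.0578]] [[0.4874 0.1256 0.055 ]]
(228, 232) [[ 0.5057  0.1587 -0.0018]] [[0.4992 0.1516 0.055 ]]
(252, 232) [[0.5054 0.0992 0.0006]] [[0.4991 0.0952 0.055 ]]
```

View pics/crop1.png

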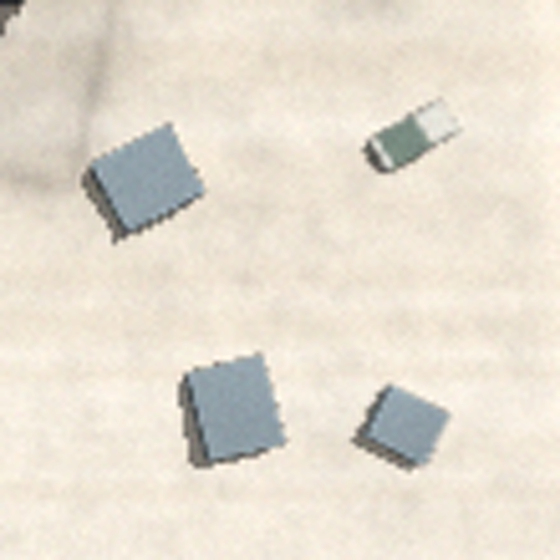

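Possible matches for the cover box are A (348,225), about 35x43x21 mm, B (366,270), about 37x41x21 mm, and C (399,273), about 28x32x13–15 mm. The eraser at (401,216) is not one. The crop confirms C, at crop (405,425), is the small one with the stated size, so I choose C. Now I'll refine the cabinet pose and handles.

```bash
python3 - <<'E'
from h import *
ct=cam("top"); im=cv2.imread("pics/top0.png"); d=np.load("pics/top0.npy")
uv=np.stack(np.meshgrid(np.arange(200,345),np.arange(90,250)),-1).reshape(-1,2)
P=depthpt(ct,uv,d); ok=d[uv[:,1],uv[:,0]]>0
s=ok&(P[:,2]>.062)&(P[:,2]<.095)
w=np.zeros(d.shape,np.uint8); w[uv[s,1],uv[s,0]]=1
w=cv2.morphologyEx(w,cv2.MORPH_CLOSE,np.ones((3,3),np.uint8))
w2=cv2.morphologyEx(w,cv2.MORPH_OPEN,np.ones((41,41),np.uint8))
k=max(cv2.findContours(w2,0,1)[0],key=cv2.contourArea)
p=plane(ct,k[:,0],.076)[:,:2].astype(np.float32); r=cv2.minAreaRect(p*1000); print("cab",r); print(np.round(cv2.boxPoints(r)))
# handles
h=np.zeros_like(w); s=ok&(P[:,2]>.03)&(P[:,2]<.066); h[uv[s,1],uv[s,0]]=1
w=ok&(P[:,2]>.04)&(P[:,2]<.07)
for a,b,x0,x1 in((.08,.17,.46,.52),(-.08,.03,.53,.60)):
    q=P[w&(P[:,1]>a)&(P[:,1]<b)&(P[:,0]>x0)&(P[:,0]<x1)]
    if len(q): print(len(q),np.round(q.mean(0),4),np.round(q.min(0),3),np.round(q.max(0),3),"slope",np.polyfit(q[:,1],q[:,0],1))
# gradient line fits of cabinet back & sides
g=cv2.cvtColor(im,cv2.COLOR_BGR2GRAY)
b=cv2.resize(im[85:265,195:345],(750,600),interpolation=cv2.INTER_CUBIC); 
b=b if 1 else b; cv2.imwrite("pics/cab.png",cv2.convertScaleAbs(b,alpha=1.6,beta=10))
E
```

```text
cab ((708.3271484375, 48.61767578125), (269.1900329589844, 202.6768798828125), 89.58964538574219)
[[606. -85.]
 [809. -87.]
 [811. 182.]
 [608. 184.]]
231 [0.4952 0.1219 0.0561] [0.482 0.083 0.05 ] [0.52  0.164 0.062] slope [-0.02004719  0.4976414 ]
232 [ 0.5755 -0.0202  0.0556] [ 0.562 -0.058  0.048] [0.599 0.02  0.061] slope [0.01456213 0.57575204]
```

View pics/cab.png

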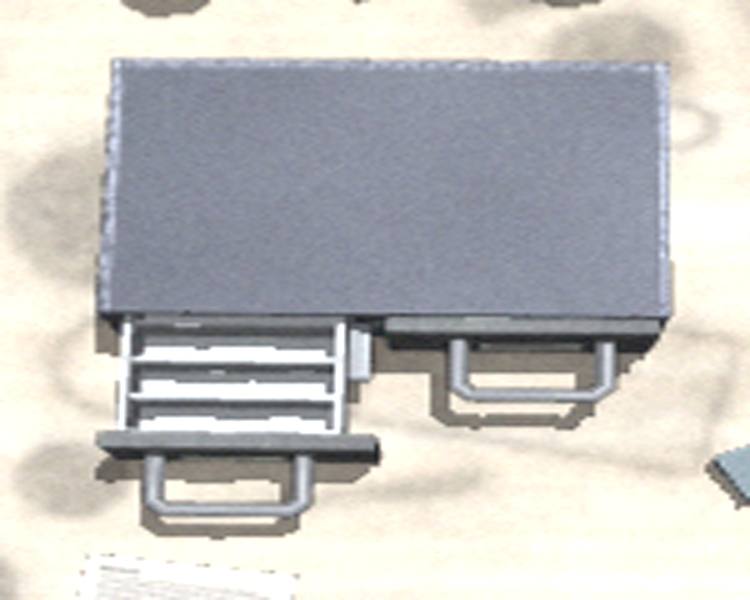

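```bash
cat >> h.py <<'E'
def go(grip=None,tcp=None,yx=None):
    """shift in tool axes to bring grasp point to grip; turn so that tool y is along world angle yx (mod pi)"""
    st=ctrl.get_state(); M=R.from_rotvec(st["tool_rot"]).as_matrix(); p=np.array(st["position"])
    t=np.array(tcp) if tcp is not None else np.array(grip)+[0,0,ctrl.grip_point_offset]
    out=[np.round(M.T@(t-p),4)]
    if yx is not None:
        a=M[:,:2].T@np.r_[np.cos(yx),np.sin(yx),0]; th=np.arctan2(-a[0],a[1]); out.append((round((th+np.pi/2)%np.pi-np.pi/2,4),"q7",round(st["joint_positions"][6],3)))
    return out
def stt():
    s=ctrl.get_state(); M=R.from_rotvec(s["tool_rot"]).as_matrix()
    print("t",round(s["time"],2),"grip pt",np.round(np.array(s["position"])+M[:,2]*ctrl.grip_point_offset,4),"F",np.round(s["ft_force"],1),"w",round(s["grip_width"],3),"gf",round(s["grip_force"],1),"q",np.round(s["joint_positions"],2))
E
python3 - <<'E'
from h import *
print(go(tcp=(.43,-.25,.40),yx=0)); ct=cam("top")
for z,l in((.076,[(217.6,103),(328.6,103.9),(215,179.5)]),(.057,[(226,237.4),(255,237.4),(287,203.5),(315,203.5)])): print(np.round(plane(ct,l,z),4))
E
```

```text
[array([ 0.29  , -0.2457,  0.0042]), (np.float64(-1.149), 'q7', np.float64(-0.057))]
[[ 0.8106  0.1801  0.076 ]
 [ 0.8064 -0.0881  0.076 ]
 [ 0.6207  0.1818  0.076 ]]
[[ 0.4863  0.1558  0.057 ]
 [ 0.4862  0.088   0.057 ]
 [ 0.5663  0.013   0.057 ]
 [ 0.5661 -0.053   0.057 ]]
```

Careful with the scale: shifts go in shares of 80 cm and turns go in shares of pi rad. That gives: 0.29 m / 0.8 = 0.3625, -0.246 m / 0.8 = -0.3075, -1.149 rad / 3.1416 = -0.3657.

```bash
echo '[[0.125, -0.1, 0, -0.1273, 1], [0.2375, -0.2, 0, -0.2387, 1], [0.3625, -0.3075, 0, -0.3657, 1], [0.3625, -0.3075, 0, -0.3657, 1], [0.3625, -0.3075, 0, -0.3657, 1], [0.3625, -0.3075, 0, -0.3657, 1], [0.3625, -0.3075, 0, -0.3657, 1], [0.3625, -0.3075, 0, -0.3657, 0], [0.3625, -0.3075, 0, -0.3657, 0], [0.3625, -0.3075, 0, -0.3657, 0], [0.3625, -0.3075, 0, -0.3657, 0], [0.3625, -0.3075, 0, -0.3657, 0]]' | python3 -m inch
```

```text
refused: ROWS must be a list of objects, one for each row. Nothing was moved.
```

The call was refused and nothing moved: it wants a list of objects, one for each row. Same move again in that form.

```bash
echo '[{"trans":[0.125, -0.1, 0], "spin":-0.1273, "jaw":1}, {"trans":[0.2375, -0.2, 0], "spin":-0.2387, "jaw":1}, {"trans":[0.3625, -0.3075, 0], "spin":-0.3657, "jaw":1}, {"trans":[0.3625, -0.3075, 0], "spin":-0.3657, "jaw":1}, {"trans":[0.3625, -0.3075, 0], "spin":-0.3657, "jaw":1}, {"trans":[0.3625, -0.3075, 0], "spin":-0.3657, "jaw":1}, {"trans":[0.3625, -0.3075, 0], "spin":-0.3657, "jaw":1}, {"trans":[0.3625, -0.3075, 0], "spin":-0.3657, "jaw":0}, {"trans":[0.3625, -0.3075, 0], "spin":-0.3657, "jaw":0}, {"trans":[0.3625, -0.3075, 0], "spin":-0.3657, "jaw":0}, {"trans":[0.3625, -0.3075, 0], "spin":-0.3657, "jaw":0}, {"trans":[0.3625, -0.3075, 0], "spin":-0.3657, "jaw":0}]' | python3 -m inch
python3 - <<'E'
from h import *
c,im,d,s=shot("wrist","w1"); stt()
ct=cam("top")
print(np.round(pix(c,[[.404,-.254,.015],[.412,-.174,.02],[.521,-.136,.02],[.542,-.265,.01]]),1))
print(go(tcp=(.40,.118,.36),yx=0))
E
```

```text
time: 1.35
position: [0.4292, -0.2514, 0.4045]
tool_rot: [-2.225, -2.218, 0.0]
ft_force: [0.1, -0.8, 0.1]
grip_width: 0.631
grip_force: 0.0
t 1.4 grip pt [ 0.4293 -0.2512  0.241 ] F [ 1.1 -0.4  0.8] w 0.588 gf 0.0 q [ 0.89  0.01 -0.41  1.81  0.01  1.32  0.47]
[[254.2 186.6]
 [259.8 114.2]
 [363.9  75.6]
 [372.1 194.5]]
[array([ 0.3691, -0.0304,  0.0446]), (np.float64(-0.0029), 'q7', np.float64(0.471))]
```

View pics/w1.png

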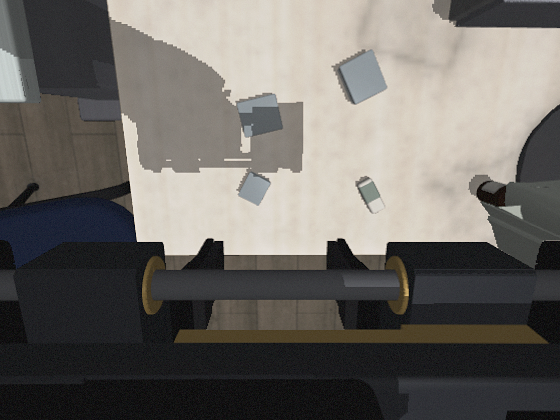

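The wrist view shows box C at (254,187), B at (260,114), A at (362,76) and the eraser at (370,194), all where the top view predicted. Next I'll go in front of the left handle with the fingers shut.

Converted, 0.371 m / 0.8 = 0.4638, 0.012 m / 0.8 = 0.015.

```bash
echo '[{"trans":[0.1125, 0.015, 0.025], "jaw":0}, {"trans":[0.225, 0.015, 0.05], "jaw":0}, {"trans":[0.35, 0.0175, 0.075], "jaw":0}, {"trans":[0.4638, 0.02, 0.1125], "jaw":0}, {"trans":[0.4638, 0.02, 0.1125], "jaw":0}, {"trans":[0.4638, 0.02, 0.1125], "jaw":0}, {"trans":[0.4638, 0.02, 0.1125], "jaw":0}, {"trans":[0.4638, 0.02, 0.1125], "jaw":0}, {"trans":[0.4638, 0.02, 0.175], "jaw":0}, {"trans":[0.4638, 0.02, 0.2413], "jaw":0}, {"trans":[0.4638, 0.02, 0.2413], "jaw":0}, {"trans":[0.4638, 0.02, 0.2413], "jaw":0}]' | python3 -m inch
python3 - <<'E'
from h import *
stt()
c1=(cam("top"));
b=cv2.imread("pics/w1.png"); hsv=cv2.cvtColor(b,cv2.COLOR_BGR2HSV)
m=((hsv[...,0]>85)&(hsv[...,0]<130)&(hsv[...,1]>25)).astype(np.uint8); print(hsv[187,254])
w=np.zeros_like(m); w[165:210,232:280]=m[165:210,232:280]
k=max(cv2.findContours(w,0,1)[0],key=cv2.contourArea); mm=cv2.moments(k); uv=(mm["m10"]/mm["m00"],mm["m01"]/mm["m00"])
s=dict(tool_rot=[-2.225,-2.218,0],position=[.4293,-.2512,.4045]); c=cam("wrist",s)
p=plane(c,k[:,0],.015)[:,:2].astype(np.float32); print(cv2.minAreaRect(p*1000),uv)
it=cv2.imread("pics/top0.png"); ht=cv2.cvtColor(it,cv2.COLOR_BGR2HSV); mt=((ht[...,0]>85)&(ht[...,0]<130)&(ht[...,1]>25)).astype(np.uint8)
w=np.zeros_like(mt); w[258:290,384:415]=mt[258:290,384:415]; M=cv2.moments(max(cv2.findContours(w,0,1)[0],key=cv2.contourArea)); ut=(M["m10"]/M["m00"],M["m01"]/M["m00"])
print("tri",tri(c1,ut,c,uv),ut)
E
```

```text
time: 2.6
position: [0.4459, 0.1206, 0.2114]
tool_rot: [-2.221, -2.219, 0.002]
ft_force: [-0.1, 0.2, 0.4]
grip_width: 0.005
grip_force: 0.0
t 2.6 grip pt [0.4454 0.1208 0.0479] F [-0.1  0.2  0.4] w 0.005 gf 0.0 q [ 0.47  0.2  -0.84  2.09  0.19  0.93 -0.47]
[101  17 161]Traceback (most recent call last):
  File "<stdin>", line 7, in <module>
ZeroDivisionError: float division by zero
```

Converted, 0.094 m / 0.8 = 0.1175, 0.09 m / 0.8 = 0.1125.

```bash
echo '[{"trans":[0, 0.0188, 0], "jaw":0}, {"trans":[0, 0.0313, 0], "jaw":0}, {"trans":[0, 0.0438, 0], "jaw":0}, {"trans":[0, 0.0563, 0], "jaw":0}, {"trans":[0, 0.0688, 0], "jaw":0}, {"trans":[0, 0.0813, 0], "jaw":0}, {"trans":[0, 0.0938, 0], "jaw":0}, {"trans":[0, 0.1038, 0], "jaw":0}, {"trans":[0, 0.1125, 0], "jaw":0}, {"trans":[0, 0.1163, 0], "jaw":0}, {"trans":[0, 0.1175, 0], "jaw":0}, {"trans":[0, 0.1175, 0], "jaw":0}]' | python3 -m inch; python3 -c "
from h import *
stt()
shot('top','top1')"
```

```text
time: 3.8
position: [0.54, 0.1212, 0.2116]
tool_rot: [-2.221, -2.222, -0.0]
ft_force: [0.2, -0.2, -0.6]
grip_width: 0.008
grip_force: 0.0
t 3.8 grip pt [0.54   0.1213 0.0481] F [ 0.2 -0.2 -0.6] w 0.008 gf 0.0 q [ 0.39  0.4  -0.77  1.88  0.33  1.   -0.52]
```

Converted, 0.006 m / 0.8 = 0.0075, 0.003 m / 0.8 = 0.0038.

```bash
echo '[{"trans":[0, 0.0038, 0], "jaw":0}, {"trans":[0, 0.0075, 0], "jaw":0}, {"trans":[0, 0.0075, 0], "jaw":0}, {"trans":[0, 0.0075, 0], "jaw":0}]' | python3 -m inch | grep -E "position|ft_f"; echo '[{"trans":[0, 0.0025, 0], "jaw":0}, {"trans":[0, 0.0025, 0], "jaw":0}, {"trans":[0, 0.0025, 0], "jaw":0}]' | python3 -m inch | grep -E "position|ft_f"; python3 -c "
from h import *
stt()"
```

```text
position: [0.5462, 0.1211, 0.2118]
ft_force: [-0.2, -0.5, -0.1]
position: [0.5481, 0.1211, 0.2118]
ft_force: [0.4, 1.1, -0.3]
t 4.55 grip pt [0.5482 0.1211 0.0483] F [ 0.4  1.1 -0.3] w 0.001 gf 0.1 q [ 0.38  0.42 -0.76  1.86  0.34  1.   -0.52]
```

```bash
python3 - <<'E'
from h import *
c,im,d,s=shot("top","top2")
b=cv2.resize(im[150:265,185:345,::-1],(800,575),interpolation=cv2.INTER_CUBIC)
cv2.imwrite("pics/top2c.png",cv2.convertScaleAbs(b,alpha=1.6,beta=10))
E
```

```text
(no output)
```

View pics/top2c.png

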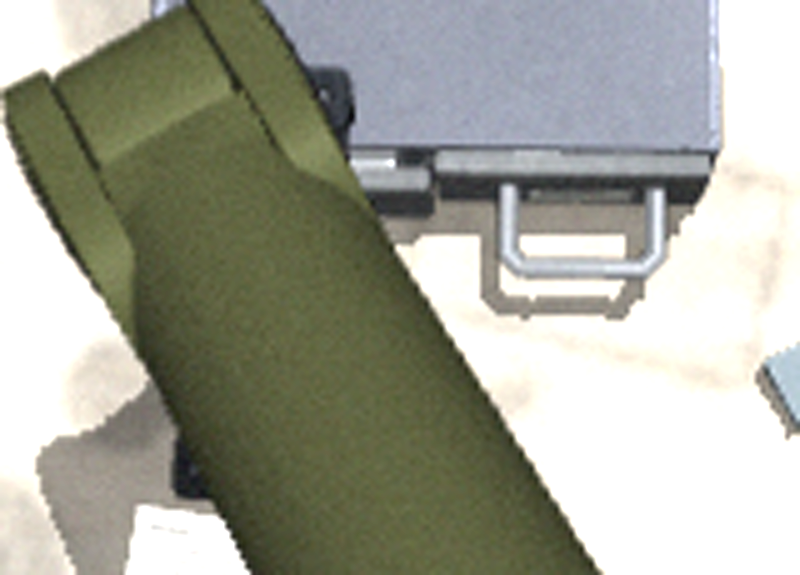

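The left drawer's front at crop (400,180) still stands about 7 mm proud of the right one at (570,165), so I'll keep pushing gently.

Converted, 0.004 m / 0.8 = 0.005, 0.002 m / 0.8 = 0.0025.

```bash
for i in 1; do echo '[{"trans":[0, 0.0025, 0], "jaw":0}, {"trans":[0, 0.005, 0], "jaw":0}, {"trans":[0, 0.005, 0], "jaw":0}]' | python3 -m inch | grep -E "position|ft_f"; echo '[{"trans":[0, 0.0025, 0], "jaw":0}, {"trans":[0, 0.0025, 0], "jaw":0}]' | python3 -m inch | grep -E "position|ft_f";echo '[{"trans":[0, 0.0013, 0], "jaw":0}, {"trans":[0, 0.0013, 0], "jaw":0}]' | python3 -m inch | grep -E "position|ft_f"; done
```

```text
position: [0.5523, 0.121, 0.2117]
ft_force: [-0.4, -0.4, 0.4]
position: [0.5542, 0.1211, 0.2117]
ft_force: [-0.4, 0.2, 0.4]
position: [0.555, 0.1211, 0.2117]
ft_force: [-1.0, 0.1, 0.3]
```

Converted, 0.001 m / 0.8 = 0.0013.

```bash
echo '[{"trans":[0, 0.0013, 0], "jaw":0}, {"trans":[0, 0.0013, 0], "jaw":0}, {"trans":[0, 0.0013, 0], "jaw":0}]' | python3 -m inch | grep -E "position|ft_f"; echo '[{"trans":[0, 0.0013, 0], "jaw":0}, {"trans":[0, 0.0013, 0], "jaw":0}, {"trans":[0, 0.0013, 0], "jaw":0}]' | python3 -m inch | grep -E "position|ft_f"; python3 -c "
from h import *
c,im,d,s=shot('top','top3'); 
u=np.arange(262,266)
P=lambda u: [np.round(depthpt(c,[u,v],d)[0,[0,2]],3).tolist() for v in range(176,194)]
for u in (265,268,290): print(u,P(u))
"
```

```text
position: [0.556, 0.121, 0.2117]
ft_force: [-1.0, -0.1, 0.3]
position: [0.5567, 0.1211, 0.2117]
ft_force: [-2.2, -1.0, 1.7]
265 [[0.629, 0.074], [0.626, 0.076], [0.624, 0.075], [0.621, 0.077], [0.62, 0.073], [0.617, 0.074], [0.375, 1.138], [0.612, 0.074], [0.61, 0.073], [0.61, 0.063], [0.61, 0.052], [0.61, 0.04], [0.61, 0.03], [0.61, 0.016], [0.611, 0.001], [0.608, 0.0], [0.606, -0.001], [0.603, -0.0]]
268 [[0.628, 0.076], [0.625, 0.08], [0.624, 0.076], [0.622, 0.073], [0.619, 0.077], [0.617, 0.074], [0.616, 0.069], [0.612, 0.076], [0.61, 0.073], [0.61, 0.061], [0.61, 0.051], [0.609, 0.043], [0.609, 0.031], [0.609, 0.02], [0.612, -0.003], [0.608, -0.0], [0.606, -0.001], [0.604, -0.002]]
290 [[0.627, 0.08], [0.626, 0.077], [0.623, 0.078], [0.621, 0.078], [0.619, 0.073], [0.618, 0.071], [0.614, 0.076], [0.613, 0.071], [0.61, 0.074], [0.609, 0.066], [0.609, 0.056], [0.609, 0.044], [0.61, 0.029], [0.61, 0.016], [0.611, -0.004], [0.607, 0.003], [0.606, -0.001], [0.603, 0.002]]
```

The left face now lies level with the right one, both at x = 0.610. One last nudge against the stop.

Converted, 0.0015 m / 0.8 = 0.0019, 0.001 m / 0.8 = 0.0013.

```bash
echo '[{"trans":[0, 0.0013, 0], "jaw":0}, {"trans":[0, 0.0019, 0], "jaw":0}, {"trans":[0, 0.0019, 0], "jaw":0}]' | python3 -m inch | grep -E "position|ft_f"; echo '[{"trans":[0, -0.025, 0], "jaw":0}, {"trans":[0, -0.05, 0], "jaw":0}, {"trans":[0, -0.05, -0.0625], "jaw":0}, {"trans":[0, -0.05, -0.1], "jaw":0}, {"trans":[0, -0.05, -0.1], "jaw":0}]' | python3 -m inch | grep -E "position|ft_f"; python3 -c "
from h import *
print(go(grip=(.568,-.019,.125),yx=0))"
```

```text
position: [0.5573, 0.1212, 0.2116]
ft_force: [-8.2, -1.9, 4.9]
position: [0.5206, 0.1222, 0.2965]
ft_force: [-0.3, -0.2, 1.0]
[array([-0.1412,  0.0473,  0.0084]), (np.float64(0.0001), 'q7', np.float64(-0.44))]
```

```bash
echo '[{"trans":[-0.05, 0.015, 0], "jaw":0.4}, {"trans":[-0.1, 0.03, 0], "jaw":0.4}, {"trans":[-0.15, 0.05, 0], "jaw":0.4}, {"trans":[-0.1763, 0.06, 0.0125], "jaw":0.4}, {"trans":[-0.1763, 0.06, 0.0125], "jaw":0.4}, {"trans":[-0.1763, 0.06, 0.0125], "jaw":0.4}, {"trans":[-0.1763, 0.06, 0.0125], "jaw":0.4}]' | python3 -m inch; python3 - <<'E'
from h import *
stt(); c,im,d,s=shot("wrist","w2")
b=im[...,::-1].copy()
print(np.round(pix(c,[[.569,-.054,.052],[.569,.016,.052],[.569,-.019,.057]]),1))
cv2.imwrite("pics/w2.png",cv2.convertScaleAbs(b,alpha=1.4,beta=10))
E
```

```text
time: 7.45
position: [0.5661, -0.0176, 0.2813]
tool_rot: [-2.217, -2.224, -0.001]
ft_force: [0.0, 0.3, -0.0]
grip_width: 0.394
grip_force: 0.0
t 7.45 grip pt [ 0.566  -0.0174  0.1178] F [ 0.   0.3 -0. ] w 0.394 gf 0.0 q [ 0.62  0.32 -0.74  1.79  0.24  1.12 -0.2 ]
[[280.6 278.5]
 [281.3 180.4]
 [281.  233.9]]
```

View pics/w2.png

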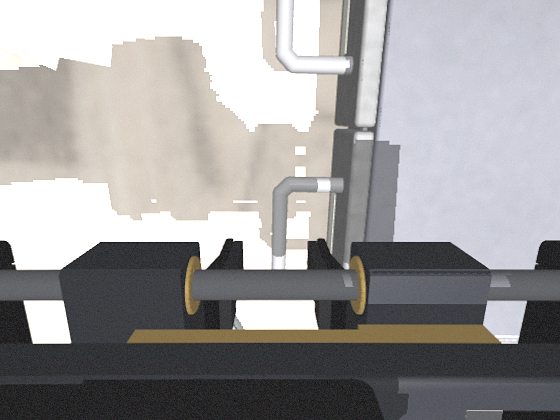

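The bar at (280,215) runs midway between the fingers at (235,255) and (315,255), so I'll go down and grip it.

Converted, 0.066 m / 0.8 = 0.0825, 0.002 m / 0.8 = 0.0025.

```bash
echo '[{"trans":[0, 0.0025, 0.025], "jaw":0.4}, {"trans":[0, 0.0025, 0.05], "jaw":0.4}, {"trans":[0, 0.0025, 0.0688], "jaw":0.4}, {"trans":[0, 0.0025, 0.0825], "jaw":0.4}, {"trans":[0, 0.0025, 0.0825], "jaw":0.4}, {"trans":[0, 0.0025, 0.0825], "jaw":0}, {"trans":[0, 0.0025, 0.0825], "jaw":0}, {"trans":[0, 0.0025, 0.0825], "jaw":0}, {"trans":[0, 0.0025, 0.0825], "jaw":0}]' | python3 -m inch 20
```

```text
time: 8.4
position: [0.5687, -0.02, 0.2164]
tool_rot: [2.221, 2.221, 0.001]
ft_force: [1.2, -0.1, 0.2]
grip_width: 0.123
grip_force: 0.0
```

Converted, -0.119 m / 0.8 = -0.1488, -0.116 m / 0.8 = -0.145.

```bash
echo '[{"jaw":0}, {"jaw":0}, {"trans":[0, -0.005, 0], "jaw":0}, {"trans":[0, -0.015, 0], "jaw":0}, {"trans":[0, -0.0275, 0], "jaw":0}, {"trans":[0, -0.04, 0], "jaw":0}, {"trans":[0, -0.0525, 0], "jaw":0}, {"trans":[0, -0.065, 0], "jaw":0}, {"trans":[0, -0.0775, 0], "jaw":0}, {"trans":[0, -0.09, 0], "jaw":0}, {"trans":[0, -0.1025, 0], "jaw":0}, {"trans":[0, -0.115, 0], "jaw":0}, {"trans":[0, -0.1275, 0], "jaw":0}, {"trans":[0, -0.1375, 0], "jaw":0}, {"trans":[0, -0.145, 0], "jaw":0}, {"trans":[0, -0.1488, 0], "jaw":0}, {"trans":[0, -0.1488, 0], "jaw":0}, {"trans":[0, -0.1488, 0], "jaw":0}]' | python3 -m inch
```

```text
time: 10.2
position: [0.4486, -0.0182, 0.2161]
tool_rot: [-2.22, -2.221, -0.001]
ft_force: [-0.9, 6.6, 8.9]
grip_width: 0.104
grip_force: 20.0
```

Converted, -0.267 m / 0.8 = -0.3338, -0.08 m / 0.8 = -0.1.

```bash
echo '[{"jaw":0.3}, {"jaw":0.35}, {"jaw":0.4}, {"trans":[0, 0, -0.05], "jaw":0.4}, {"trans":[0, 0, -0.1125], "jaw":0.4}, {"trans":[-0.0375, -0.0125, -0.1375], "jaw":0.5}, {"trans":[-0.1, -0.025, -0.1375], "jaw":0.6}, {"trans":[-0.1625, -0.0375, -0.1375], "jaw":0.6}, {"trans":[-0.225, -0.0488, -0.1375], "jaw":0.6}, {"trans":[-0.2875, -0.0488, -0.1375], "jaw":0.6}, {"trans":[-0.3338, -0.0488, -0.1375], "jaw":0.6}, {"trans":[-0.3338, -0.0488, -0.1375], "jaw":0.6}, {"trans":[-0.3338, -0.0488, -0.1375], "jaw":0.6}, {"trans":[-0.3338, -0.0488, -0.1375], "jaw":0.6}]' | python3 -m inch | grep -E "time|pos|wid"; cat > meas.py <<'E'
from h import *
def top_rect(im,c,near,z,smin=25,r=40,ret=False):
    hsv=cv2.cvtColor(np.ascontiguousarray(im[...,::-1]),cv2.COLOR_BGR2HSV)
    u,v=map(int,pix(c,near)[0]); m=((hsv[...,0]>85)&(hsv[...,0]<130)&(hsv[...,1]>smin)).astype(np.uint8)
    w=np.zeros_like(m); y0,x0=max(v-r,0),max(u-r,0); w[y0:v+r,x0:u+r]=m[y0:v+r,x0:u+r]; w=cv2.morphologyEx(w,2,np.ones((3,3),np.uint8))
    cs=cv2.findContours(w,0,1)[0]
    print("px",u,v,hsv[v,u])
    if not cs: return None
    k=max(cs,key=cv2.contourArea); M=cv2.moments(k); uv=np.array([M["m10"],M["m01"]])/M["m00"]
    rc=cv2.minAreaRect(plane(c,k[:,0],z)[:,:2].astype(np.float32)*1000); print("rect",np.round(rc[0],1),np.round(rc[1],1),round(rc[2],1),"uv",uv,"area",cv2.contourArea(k))
    return uv
E
python3 - <<'E'
from meas import *
stt()
c,im,d,s=shot("wrist","w3"); u1=top_rect(im,c,[.404,-.254,.015],.015,12,45)
t,it,dt,_=shot("top","top4"); 
u2=np.array([399,273])
print("tri",tri(c,u1,t,u2) if u1 is not None else 0); 
print("drawer",[np.round(depthpt(t,[u,v],dt)[0],3).tolist() for u in(301,) for v in range(196,250,2)])
b=im[...,::-1]; cv2.imwrite("pics/w3b.png",b)
E
```

```text
time: 11.6
position: [0.4105, -0.2856, 0.3253]
grip_width: 0.599
t 11.6 grip pt [ 0.4103 -0.2854  0.1618] F [ 0.2 -0.7  0. ] w 0.599 gf 0.0 q [ 1.04  0.09 -0.5   1.9   0.04  1.16  0.52]
px 269 166 [105  16  98]
rect [ 403.7 -256.2] [30.6 26.5] 61.4 uv [268.82786287 169.0134938 ] area 914.0
tri [ 0.40405743 -0.25817246 -0.00119306]
drawer [[0.593, -0.022, 0.012], [0.587, -0.021, 0.018], [0.583, -0.022, 0.014], [0.578, -0.022, 0.011], [0.572, -0.021, 0.015], [0.567, -0.021, 0.018], [0.562, -0.021, 0.015], [0.558, -0.021, 0.013], [0.553, -0.021, 0.01], [0.548, -0.021, 0.011], [0.543, -0.021, 0.014], [0.538, -0.021, 0.012], [0.533, -0.021, 0.015], [0.528, -0.021, 0.016], [0.523, -0.021, 0.015], [0.518, -0.021, 0.014], [0.513, -0.021, 0.014], [0.503, -0.019, 0.063], [0.497, -0.019, 0.072], [0.492, -0.019, 0.076], [0.488, -0.019, 0.067], [0.487, -0.02, 0.03], [0.485, -0.021, -0.0], [0.481, -0.021, -0.002], [0.476, -0.021, 0.0], [0.471, -0.021, -0.001], [0.466, -0.021, 0.004]]
```

View pics/w3b.png

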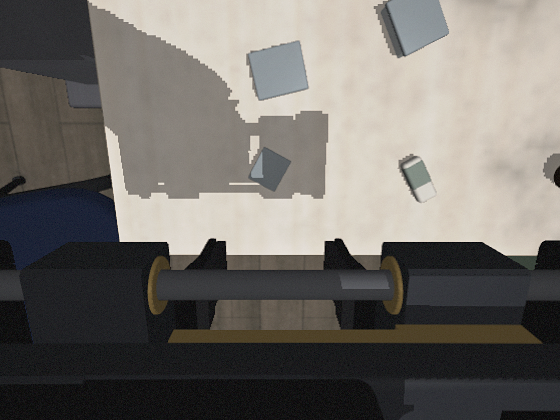

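The wrist view shows box C at (269,169), between B at (278,70) and the eraser at (417,178). The drawer stands open, with its tray floor from about x = 0.51 to 0.61. Next I'll work out the grasp.

```bash
python3 - <<'E'
from meas import *
s=ctrl.get_state(); c=cam("wrist",s); d=np.load("pics/w3.npy")
print(np.round(depthpt(c,[[265,165],[270,170],[275,172]],d),4), np.round(depthpt(c,[[230,150],[300,215]],d),4))
# two wrist places: same box, w1 vs w3
im=cv2.imread("pics/w1.png")[...,::-1]; s1=dict(tool_rot=[-2.225,-2.218,0],position=[.4293,-.2512,.4045]); c1=cam("wrist",s1)
u1=top_rect(im,c1,[.404,-.254,.015],.015,12,28); print("tri",np.round(tri(c1,u1,c,[268.83,169.0]),4))
print(go(grip=(.404,-.2555,.0215),yx=-.5))
E
```

```text
[[ 0.4006 -0.2528  0.0146]
 [ 0.405  -0.2572  0.0154]
 [ 0.4095 -0.2592  0.0136]] [[ 3.677e-01 -2.410e-01 -7.000e-04]
 [ 4.339e-01 -3.034e-01  1.000e-04]]
px 253 186 [ 98  18 159]
rect [ 404.  -255.6] [31.2 26.3] 61.3 uv [254.02479092 187.91218638] area 558.0
tri [ 0.4036 -0.2576  0.005 ]
[array([ 0.0299, -0.0066,  0.1406]), (np.float64(0.5024), 'q7', np.float64(0.521))]
```

Converted, 0.14 m / 0.8 = 0.175, 0.13 m / 0.8 = 0.1625, 0.502 rad / 3.1416 = 0.1598.

```bash
echo '[{"trans":[0.025, -0.005, 0.025], "spin":0.0477, "jaw":0.6}, {"trans":[0.0375, -0.0088, 0.0625], "spin":0.0955, "jaw":0.6}, {"trans":[0.0375, -0.0088, 0.1125], "spin":0.1432, "jaw":0.6}, {"trans":[0.0375, -0.0088, 0.1438], "spin":0.1598, "jaw":0.6}, {"trans":[0.0375, -0.0088, 0.1625], "spin":0.1598, "jaw":0.6}, {"trans":[0.0375, -0.0088, 0.175], "spin":0.1598, "jaw":0.6}, {"trans":[0.0375, -0.0088, 0.175], "spin":0.1598, "jaw":0.6}, {"trans":[0.0375, -0.0088, 0.175], "spin":0.1598, "jaw":0}, {"trans":[0.0375, -0.0088, 0.175], "spin":0.1598, "jaw":0}, {"trans":[0.0375, -0.0088, 0.175], "spin":0.1598, "jaw":0}, {"trans":[0.0375, -0.0088, 0.175], "spin":0.1598, "jaw":0}, {"trans":[0.0375, -0.0088, 0.175], "spin":0.1598, "jaw":0}, {"trans":[0.0375, -0.0088, 0.175], "spin":0.1598, "jaw":0}]' | python3 -m inch 10 | grep -vE rot; python3 -c "
from h import *
stt()"
```

```text
time: 13.0
position: [0.4037, -0.2572, 0.1864]
ft_force: [-2.0, 0.2, 4.4]
grip_width: 0.32
grip_force: 10.0
t 13.0 grip pt [ 0.4038 -0.2573  0.0229] F [-2.   0.2  4.4] w 0.32 gf 10.0 q [ 0.96  0.23 -0.48  2.08  0.14  0.87 -0.1 ]
```

Converted, -0.12 m / 0.8 = -0.15, -0.11 m / 0.8 = -0.1375.

```bash
echo '[{"trans":[0, 0, -0.0125], "jaw":0}, {"trans":[0, 0, -0.0375], "jaw":0}, {"trans":[0, 0, -0.0875], "jaw":0}, {"trans":[0, 0, -0.1375], "jaw":0}, {"trans":[0, 0, -0.15], "jaw":0}, {"trans":[0, 0, -0.15], "jaw":0}, {"trans":[0, 0, -0.15], "jaw":0}]' | python3 -m inch | grep -E "pos|wid|grip_f|ft"; python3 -c "
from h import *
stt(); print(go(grip=(.55,-.021,.143),yx=-1.5708))"
```

```text
position: [0.4029, -0.2566, 0.3049]
ft_force: [1.0, -0.4, -0.3]
grip_width: 0.316
grip_force: 10.0
t 13.7 grip pt [ 0.4027 -0.2565  0.1414] F [ 1.  -0.4 -0.3] w 0.316 gf 10.0 q [ 1.    0.06 -0.5   1.97  0.03  1.12 -0.01]
[array([ 0.2773,  0.0156, -0.0017]), (np.float64(1.0688), 'q7', np.float64(-0.014))]
```

Converted, 0.277 m / 0.8 = 0.3463, 0.245 m / 0.8 = 0.3063, 1.069 rad / 3.1416 = 0.3403.

```bash
echo '[{"trans":[0.0375, 0.0025, 0], "spin":0.0382, "jaw":0}, {"trans":[0.075, 0.005, 0], "spin":0.0764, "jaw":0}, {"trans":[0.1125, 0.0075, 0], "spin":0.1146, "jaw":0}, {"trans":[0.15, 0.01, 0], "spin":0.1528, "jaw":0}, {"trans":[0.1875, 0.0125, 0], "spin":0.191, "jaw":0}, {"trans":[0.225, 0.015, 0], "spin":0.2292, "jaw":0}, {"trans":[0.2625, 0.0163, 0], "spin":0.2674, "jaw":0}, {"trans":[0.3063, 0.0175, 0], "spin":0.3056, "jaw":0}, {"trans":[0.3463, 0.02, 0], "spin":0.3403, "jaw":0}, {"trans":[0.3463, 0.02, 0], "spin":0.3403, "jaw":0}, {"trans":[0.3463, 0.02, 0], "spin":0.3403, "jaw":0}, {"trans":[0.3463, 0.02, 0], "spin":0.3403, "jaw":0}]' | python3 -m inch | grep -E "pos|wid|grip_f|ft"; python3 - <<'E'
from h import *
stt(); print(go(grip=(.55,-.021,.0372),yx=-1.5708))
c,im,d,s=shot("wrist","w4"); cv2.imwrite("pics/w4.png",cv2.convertScaleAbs(im[...,::-1],alpha=1.3,beta=10))
E
```

```text
position: [0.55, -0.0229, 0.3042]
ft_force: [0.9, -1.1, -0.5]
grip_width: 0.313
grip_force: 10.0
t 14.9 grip pt [ 0.5495 -0.0229  0.1407] F [ 0.9 -1.1 -0.5] w 0.313 gf 10.0 q [ 0.57  0.24 -0.65  1.81  0.16  1.15 -1.7 ]
[array([ 0.0003, -0.0019,  0.1035]), (np.float64(-0.0006), 'q7', np.float64(-1.703))]
```

View pics/w4.png

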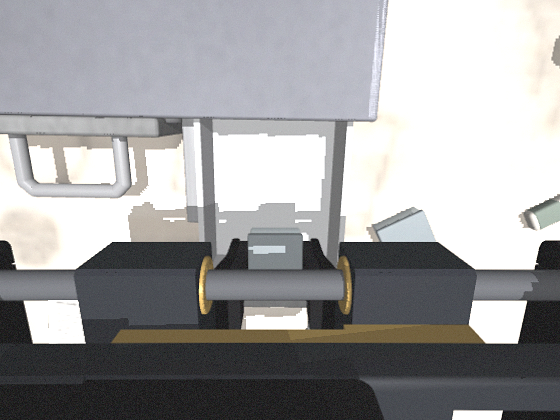

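The box is held level at (275,245), centred between the tray walls at columns 207 and 337. I'll lower it.

Converted, 0.1 m / 0.8 = 0.125, 0.09 m / 0.8 = 0.1125.

```bash
echo '[{"trans":[0, -0.0025, 0.025], "jaw":0}, {"trans":[0, -0.0025, 0.0563], "jaw":0}, {"trans":[0, -0.0025, 0.0813], "jaw":0}, {"trans":[0, -0.0025, 0.1], "jaw":0}, {"trans":[0, -0.0025, 0.1125], "jaw":0}, {"trans":[0, -0.0025, 0.1213], "jaw":0}, {"trans":[0, -0.0025, 0.125], "jaw":0}, {"trans":[0, -0.0025, 0.125], "jaw":0}, {"trans":[0, -0.0025, 0.125], "jaw":0}]' | python3 -m inch | grep -E "pos|wid|grip_f|ft"; echo '[{"trans":[0, 0, 0.0013], "jaw":0}, {"trans":[0, 0, 0.0025], "jaw":0}, {"trans":[0, 0, 0.0025], "jaw":0}]' | python3 -m inch | grep -E "pos|ft"
```

```text
position: [0.5512, -0.0197, 0.2064]
ft_force: [0.3, -0.4, -1.1]
grip_width: 0.318
grip_force: 10.0
position: [0.5508, -0.0198, 0.2038]
ft_force: [-0.4, -0.3, -0.1]
```

Converted, 0.002 m / 0.8 = 0.0025, 0.001 m / 0.8 = 0.0013.

```bash
echo '[{"trans":[0, 0, 0.0013], "jaw":0}, {"trans":[0, 0, 0.0025], "jaw":0}, {"trans":[0, 0, 0.0025], "jaw":0}]' | python3 -m inch | grep -E "pos|ft"; echo '[{"trans":[0, 0, 0.0013], "jaw":0}, {"trans":[0, 0, 0.0013], "jaw":0}, {"trans":[0, 0, 0.0013], "jaw":0}]' | python3 -m inch | grep -E "pos|ft";  echo '[{"trans":[0, 0, 0.0009], "jaw":0}, {"trans":[0, 0, 0.0009], "jaw":0}, {"trans":[0, 0, 0.0009], "jaw":0}]' | python3 -m inch | grep -E "pos|ft"
```

```text
position: [0.5507, -0.0198, 0.2015]
ft_force: [0.2, 0.8, 0.3]
position: [0.5508, -0.0198, 0.2007]
ft_force: [-0.4, 0.4, 0.2]
position: [0.551, -0.0197, 0.2004]
ft_force: [-1.0, 0.7, 2.3]
```

Contact came at the expected height (grasp point at 0.0369), so I'll release and rise.

Converted, -0.13 m / 0.8 = -0.1625, -0.12 m / 0.8 = -0.15.

```bash
echo '[{"jaw":0.34}, {"jaw":0.38}, {"jaw":0.45}, {"jaw":0.5}, {"jaw":0.5}, {"trans":[0, 0, -0.025], "jaw":0.5}, {"trans":[0, 0, -0.075], "jaw":0.5}, {"trans":[0, 0, -0.125], "jaw":0.5}, {"trans":[-0.0625, 0, -0.15], "jaw":0.5}, {"trans":[-0.125, 0, -0.15], "jaw":0}, {"trans":[-0.1625, 0, -0.15], "jaw":0}, {"trans":[-0.1625, 0, -0.15], "jaw":0}, {"trans":[-0.1625, 0, -0.15], "jaw":0}, {"trans":[-0.1625, 0, -0.15], "jaw":0}]' | python3 -m inch | grep -E "pos|wid|grip_f|ft"; python3 - <<'E'
from h import *
stt(); print(go(grip=(.42,-.019,.05),yx=-1.5708))
c,im,d,s=shot("wrist","w5"); cv2.imwrite("pics/w5.png",cv2.convertScaleAbs(im[...,::-1],alpha=1.3,beta=10))
print(np.round(pix(c,[.55,-.02,.029]),0))
u,v=pix(c,[.55,-.02,.029])[0].astype(int); print(np.round(depthpt(c,[[u-6,v],[u,v],[u+6,v],[u,v-5],[u,v+5],[u+30,v]],d),4))
E
```

```text
position: [0.4217, -0.0197, 0.3205]
ft_force: [-0.1, 0.4, 0.5]
grip_width: 0.13
grip_force: 0.0
t 18.45 grip pt [ 0.422  -0.0196  0.157 ] F [-0.1  0.4  0.5] w 0.13 gf 0.0 q [ 0.68 -0.1  -0.66  2.07 -0.07  1.15 -1.51]
[array([-0.0019, -0.0006,  0.107 ]), (np.float64(0.0002), 'q7', np.float64(-1.514))]
[[275.  41.]]
[[ 0.5506 -0.0153  0.0286]
 [ 0.5505 -0.0198  0.0293]
 [ 0.5505 -0.0244  0.0291]
 [ 0.5542 -0.0198  0.028 ]
 [ 0.5471 -0.0198  0.029 ]
 [ 0.5537 -0.0437  0.0143]]
```

View pics/w5.png

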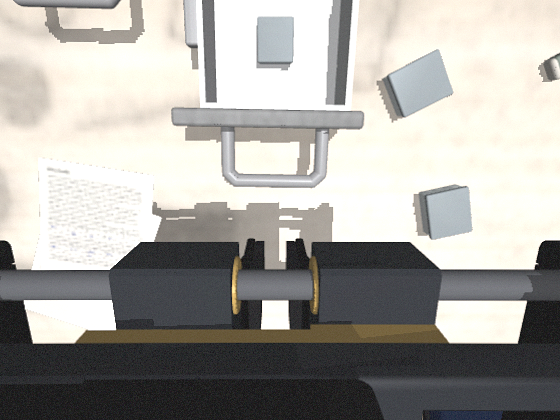

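The box stands flat at (275,40), its top at z = 0.029 on a floor at 0.014. The handle bar at (275,181) is clear ahead of the fingers, so I'll lower in front of it and push.

Converted, 0.107 m / 0.8 = 0.1338, 0.008 m / 0.8 = 0.01.

```bash
echo '[{"trans":[0.0025, 0, 0.05], "jaw":0}, {"trans":[0.0025, 0, 0.1], "jaw":0}, {"trans":[0.0025, 0, 0.1338], "jaw":0}, {"trans":[0.0025, 0, 0.1338], "jaw":0}, {"trans":[0.0025, 0, 0.1338], "jaw":0}, {"trans":[0.01, 0, 0.1338], "jaw":0}, {"trans":[0.0163, 0, 0.1338], "jaw":0}, {"trans":[0.0225, 0, 0.1338], "jaw":0}, {"trans":[0.03, 0, 0.1338], "jaw":0}, {"trans":[0.0375, 0, 0.1338], "jaw":0}, {"trans":[0.0463, 0, 0.1338], "jaw":0}, {"trans":[0.0563, 0, 0.1338], "jaw":0}, {"trans":[0.0663, 0, 0.1338], "jaw":0}, {"trans":[0.0763, 0, 0.1338], "jaw":0}, {"trans":[0.0863, 0, 0.1338], "jaw":0}, {"trans":[0.0963, 0, 0.1338], "jaw":0}, {"trans":[0.1063, 0, 0.1338], "jaw":0}, {"trans":[0.1163, 0, 0.1338], "jaw":0}, {"trans":[0.1225, 0, 0.1338], "jaw":0}, {"trans":[0.125, 0, 0.1338], "jaw":0}]' | python3 -m inch | grep -E "pos|wid|grip_f|ft";  echo '[{"trans":[0.0063, 0, 0], "jaw":0}, {"trans":[0.0125, 0, 0], "jaw":0}, {"trans":[0.0188, 0, 0], "jaw":0}, {"trans":[0.025, 0, 0], "jaw":0}, {"trans":[0.0288, 0, 0], "jaw":0}, {"trans":[0.0313, 0, 0], "jaw":0}, {"trans":[0.0313, 0, 0], "jaw":0}]' | python3 -m inch | grep -E "pos|ft"
```

```text
position: [0.5214, -0.0196, 0.2131]
ft_force: [-1.6, -1.3, 1.1]
grip_width: 0.007
grip_force: 0.6
position: [0.5462, -0.0197, 0.2131]
ft_force: [-0.1, 0.5, -0.4]
```

Converted, 0.004 m / 0.8 = 0.005, 0.002 m / 0.8 = 0.0025.

```bash
echo '[{"trans":[0.0025, 0, 0], "jaw":0}, {"trans":[0.005, 0, 0], "jaw":0}, {"trans":[0.005, 0, 0], "jaw":0}]' | python3 -m inch | grep -E "pos|ft"; echo '[{"trans":[0.0013, 0, 0], "jaw":0}, {"trans":[0.0025, 0, 0], "jaw":0}, {"trans":[0.0025, 0, 0], "jaw":0}]' | python3 -m inch | grep -E "pos|ft"; echo '[{"trans":[0.0013, 0, 0], "jaw":0}, {"trans":[0.0013, 0, 0], "jaw":0}]' | python3 -m inch | grep -E "pos|ft"; python3 - <<'E'
from h import *
c,im,d,s=shot('top','top6')
P=lambda u: [np.round(depthpt(c,[u,v],d)[0,[0,2]],3).tolist() for v in range(180,192)]
for u in (230,250,278,322,326): print(u,P(u))
E
```

```text
position: [0.55, -0.0197, 0.2131]
ft_force: [-0.8, 0.2, -0.1]
position: [0.5519, -0.0197, 0.2131]
ft_force: [0.5, -0.0, 0.5]
position: [0.5528, -0.0197, 0.213]
ft_force: [-1.2, 0.6, 1.9]
230 [[0.619, 0.077], [0.617, 0.077], [0.615, 0.075], [0.613, 0.074], [0.612, 0.065], [0.612, 0.055], [0.611, 0.048], [0.612, 0.033], [0.611, 0.024], [0.611, 0.013], [0.611, 0.001], [0.609, -0.002]]
250 [[0.621, 0.07], [0.618, 0.072], [0.615, 0.075], [0.612, 0.075], [0.611, 0.071], [0.611, 0.057], [0.61, 0.052], [0.611, 0.036], [0.61, 0.029], [0.611, 0.013], [0.612, -0.002], [0.609, -0.003]]
278 [[0.544, 0.401], [0.543, 0.397], [0.616, 0.07], [0.612, 0.073], [0.609, 0.076], [0.609, 0.067], [0.61, 0.051], [0.609, 0.044], [0.609, 0.03], [0.61, 0.017], [0.61, 0.001], [0.584, 0.117]]
322 [[0.53, 0.464], [0.528, 0.464], [0.526, 0.467], [0.524, 0.469], [0.522, 0.471], [0.52, 0.472], [0.519, 0.473], [0.517, 0.472], [0.515, 0.475], [0.514, 0.474], [0.511, 0.479], [0.51, 0.478]]
326 [[0.53, 0.461], [0.528, 0.463], [0.527, 0.461], [0.525, 0.465], [0.523, 0.466], [0.52, 0.471], [0.519, 0.468], [0.517, 0.472], [0.516, 0.472], [0.513, 0.477], [0.513, 0.473], [0.51, 0.477]]
```

Careful with the scale: shifts go in shares of 80 cm and turns go in shares of pi rad. That gives: 0.001 m / 0.8 = 0.0013.

```bash
echo '[{"trans":[0.0013, 0, 0], "jaw":0}, {"trans":[0.0013, 0, 0], "jaw":0}]' | python3 -m inch | grep -E "pos|ft"; echo '[{"trans":[0.0013, 0, 0], "jaw":0}, {"trans":[0.0013, 0, 0], "jaw":0}]' | python3 -m inch | grep -E "pos|ft"
```

```text
position: [0.5533, -0.0197, 0.2129]
ft_force: [-3.1, 0.9, 3.1]
position: [0.5537, -0.0197, 0.2127]
ft_force: [-7.3, -0.3, 5.9]
```

It's firmly on the stop. I'll retreat and check both fronts.

Converted, -0.22 m / 0.8 = -0.275, -0.2 m / 0.8 = -0.25.

```bash
echo '[{"trans":[-0.0125, 0, 0], "jaw":0}, {"trans":[-0.0375, 0, 0], "jaw":0}, {"trans":[-0.05, 0, -0.05], "jaw":0}, {"trans":[-0.0625, 0, -0.1125], "jaw":0}, {"trans":[-0.0625, -0.0625, -0.175], "jaw":0}, {"trans":[-0.0625, -0.125, -0.1875], "jaw":0}, {"trans":[-0.0625, -0.1875, -0.1875], "jaw":0}, {"trans":[-0.0625, -0.25, -0.1875], "jaw":0}, {"trans":[-0.0625, -0.275, -0.1875], "jaw":0}, {"trans":[-0.0625, -0.275, -0.1875], "jaw":0}, {"trans":[-0.0625, -0.275, -0.1875], "jaw":0}, {"trans":[-0.0625, -0.275, -0.1875], "jaw":0}]' | python3 -m inch | grep -E "time|pos|ft"; python3 - <<'E'
from h import *
c,im,d,s=shot('top','top7'); stt()
for u in (230,260,278,300,322):
    P=np.array([depthpt(c,[u,v],d)[0] for v in range(183,192)]); k=(P[:,2]>.02)&(P[:,2]<.06); print(u,np.round(np.median(P[k,0]),4))
b=im[60:310,180:450,::-1]; cv2.imwrite("pics/fin.png",cv2.convertScaleAbs(cv2.resize(b,(640,592)),alpha=1.4,beta=10))
E
```

```text
time: 23.65
position: [0.5052, 0.1989, 0.3627]
ft_force: [0.3, -0.9, -0.1]
t 23.7 grip pt [0.5053 0.1983 0.1993] F [-0.2 -0.6  0.4] w 0.002 gf 0.0 q [ 0.35  0.2  -0.86  1.75  0.16  1.26 -2.12]
230 0.6115
260 0.6103
278 0.6095
300 0.6083
322 0.6079
```

View pics/fin.png

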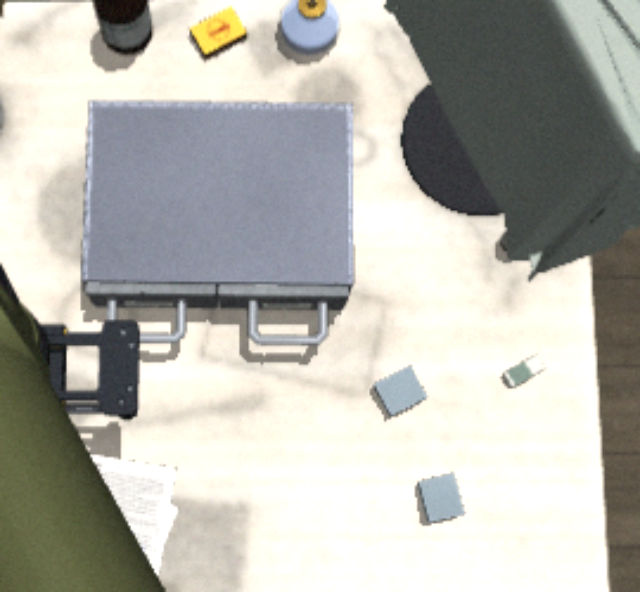

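Both fronts lie in one line at crop (150,293) and (285,293). The eraser and the other boxes are where they were, and the arm is clear.

```bash
python3 -c "
from bench import ctrl
print(ctrl.close_job())"
```

```text
the job is handed in; nothing more can be done
None
```

The cover-glass box is set down upright in the right drawer, both drawers are shut against their stops, nothing else was touched on purpose, and the job was handed in at about 24 s; no verdict came back.

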